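# Clear the shaker, activate the filler capsules and start the shaker

### The arm

A 6-joint arm with a two-finger parallel gripper is mounted at the origin on the work surface. World frame = base frame: x ahead of the robot, y to its left, z up, the work surface at z = 0. Lengths are in m, angles in degrees, forces in N, time in s.
With the tool pointing down it reaches from about 0.3 to 0.75 m from the base axis. Payload 8.5 kg.
Tool frame: the origin (TCP) lies at the very end of the fingers, on their centre line; the grasp point (between the pads) lies 19 mm behind it; x points along the fingers, y is the direction in which the jaws open and shut, and the axes are right-handed (so a half turn about x gives the same grasp; the last joint's range is limited). The gripper opens to 85 mm and grips with 20 to 120 N. Pads are 22 mm wide; open, the fingers measure 114 mm over their backs; the gripper's body (76 mm by 85 mm) begins 54 mm behind the grasp point. The pads swing forward as they close: fully open they stand 13 mm farther back than shut.
Start: joints at [57.393, 21.807, 74.336, -0, 83.858, -12.336], TCP at [0.191, 0.516, 0.231] pointing down, gripper open.
Joint ranges: [-178.18, 178.18], [-50.72, 133.34], [12.68, 142.11], [-81.47, 261.47], [9.98, 163.14], [-165.26, 165.26]. Speed limits (degrees/s): [136.94, 136.94, 180, 180, 180, 180].

### API

Orientations are given as a 3x3 rotation matrix whose columns are the frame's x, y, z axes.
In Python, from rig import env, cams, models gives the robot as it stands.
- The arm moves only by the shell command python3 -m crank 'ROWS' [OPENING] [FORCE]. ROWS is JSON, one flat list of numbers, 6 for each row, row after row: the shift along the tool's x, y, z in mm, then the turn, a rotation vector about the tool's x, y, z in rad. In form: [x, y, z, wx, wy, wz, x, y, z, wx, wy, wz, ...]. A call has 1 to 10 rows; each row is the pose to reach, as a shift and turn from the pose measured when the call began, along the tool's axes at that moment; what a row does not reach only later rows make up. A row lasts 1/12 s, in which the tool goes at most 41.7 mm and 7.16 degrees, less where a joint would pass 70% of its speed; a pose out of reach is approached as far as the arm can. A call with a gripper value outside its range is refused whole. OPENING is the opening, from 0 (shut) to 1 (fully open), set as the call begins (- or left out, the last holds). The fingers move at their own pace and stop on an object; FORCE is the grip in N (left out, the last holds). Time passes only in rows, so rows that repeat a pose let the fingers close. It gives the time, the measured TCP pose, the force and the opening at its end, in the units of the state.
- env.observe(): the state, without advancing time (a new reading comes with each control period).
- cams.get_image(name): name is "side" or "top"; returns a dict with "color" (384x512x3 uint8, red, green, blue), "depth" (384x512 float32, m along the optical axis (not along the pixel's ray), 0 where there is no reading), "fx", "fy", "cx", "cy" (pixels), "world_from_camera" (4x4, takes a point from camera to world coordinates). Camera axes: x right, y up, looking along -z (the intrinsics and any distortion apply to the point x, -y, -z); pixel columns grow to the right and rows downward; lengths in m; the calibration is good to about 2 mm. A picture is of the moment at which its call begins.
- env.close_job(): hands the job in, once; it reports no verdict.
Trained networks look in the newest picture that a camera, given by its name, has taken for a name from the list of things; names that differ only in an ending like _2 or _b are one class to them, and where a whole thing is asked for, a point or a joint stands for the part that bears it (a point fixed in the world has none). Each returns a list of dicts, best first, with "p" (0 to 1); they miss things now and then, are a little off and sometimes report something else, mostly with a low value. They report only what shows in the picture. A call takes as long as a camera call. They do not tell look-alikes from the thing itself.
- models.boxes_of(camera, query): "location" ([x, y, z] in m, in the coordinates of the camera as it stood for that picture, good to about 4 mm: the middle of the surface that is visible of it).
- models.landmark_of(camera, query): "location" ([x, y, z] in m, in the coordinates of the camera as it stood for that picture, good to about 4 mm: a listed point, or the origin of a listed thing).
The state is a dict: "time_s": time; "q": joint angles; "qvel": joint speeds; "joint_efforts": joint torques, N m; "position": TCP position; "tool_rot": TCP orientation; "ft_force": force on the tool from outside, world axes, zero at the start; "wrist_torque": the same for the moment, N m; "grip_width": finger opening in m.
Only numpy, scipy, OpenCV 4.12 (cv2) and the standard library are available. Lean on these libraries where they do the work, as an engineer would, in place of code of your own. Each camera call takes 0.05 s, during which the arm holds its last target. There are 200 camera calls.

### The job

Get a fresh batch of two-part filler mixing: first put the spent capsules (one or two) from the shaker's mat into the waste box, then click the base button of each fresh capsule on the bench (three to five) fully home by holding the capsule and pushing it down on the marble slab, nowhere else, and stand it upright on the mat inside the bars. When all are aboard, press the shaker's keys fully down one at a time: the round power key, the middle one of the three small program keys, the oblong start key. Do not press the other two keys, and leave the other things on the bench where they are.

Things in the scene. Friction and masses are not known exactly. Their poses are not given: they have to be found in the camera images.
- cap1: Filler capsule (3 to 5 alike are present), an 85 g plastic pot, 54 mm tall: grey body 44 mm in diameter with a paper band and flat top (z 12 to 46 mm, grip at z about 34 mm), over a ribbed white collar 50 mm in diameter (z 0 to 12 mm), below it a push button 42 mm in diameter, projecting 8 mm. Origin: centre of the collar's underside, 8 mm above the bench at the start; z up along the pot.
- cap2: A filler capsule, exactly like cap1 (None if absent).
- cap3: A filler capsule, exactly like cap1 (None if absent).
- cap4: A filler capsule, exactly like cap1 (None if absent).
- cap5: A filler capsule, exactly like cap1 (None if absent).
- cap1_button (a joint): Base button of cap1: metres it has been pushed in, 0 = projecting 8 mm, 0.008 = fully home, flush with the collar. It is stiff (about 15 N all the way) and stays where it has been pushed.
- cap2_button (a joint): Base button of cap2: metres it has been pushed in, 0 = projecting 8 mm, 0.008 = fully home, flush with the collar. It is stiff (about 15 N all the way) and stays where it has been pushed.
- cap3_button (a joint): Base button of cap3: metres it has been pushed in, 0 = projecting 8 mm, 0.008 = fully home, flush with the collar. It is stiff (about 15 N all the way) and stays where it has been pushed.
- cap4_button (a joint): Base button of cap4: metres it has been pushed in, 0 = projecting 8 mm, 0.008 = fully home, flush with the collar. It is stiff (about 15 N all the way) and stays where it has been pushed.
- cap5_button (a joint): Base button of cap5: metres it has been pushed in, 0 = projecting 8 mm, 0.008 = fully home, flush with the collar. It is stiff (about 15 N all the way) and stays where it has been pushed.
- slab: White marble slab, 120 x 120 x 15 mm, fixed flat on the bench between capsules and shaker. Origin: centre of its underside; top face at z = 15 mm.
- shaker_mat (a point): The orbital shaker is a fixed white machine 270 mm wide, 260 mm deep, with keys on a low panel in front. This point: centre of the top face of its platform's black rubber mat, 96 mm above the bench; x to the rear, y to the left (robot's view), z up. The mat is 150 mm (x) by 252 mm (y); bars 8 mm thick run round it at x = +-77 and y = +-129 mm, tops 12 mm above it.
- key_power (a joint): Round key, 26 mm in diameter, at the left end of the row (robot's view): power. Value: metres pressed, 0 to 0.005 (fully down at about 5 N); springs back when let go.
- key_short (a joint): First (leftmost) of the three small square program keys, 18 mm wide, 37 mm apart: short program. Value: metres pressed, 0 to 0.005 (fully down at about 5 N); springs back when let go.
- key_medium (a joint): Middle one of the three small square program keys, 18 mm wide: medium program. Value: metres pressed, 0 to 0.005 (fully down at about 5 N); springs back when let go.
- key_long (a joint): Last (rightmost) of the three small square program keys, 18 mm wide: long program. Value: metres pressed, 0 to 0.005 (fully down at about 5 N); springs back when let go.
- key_start (a joint): Oblong key, 50 x 22 mm, at the right end of the row: start. Value: metres pressed, 0 to 0.005 (fully down at about 5 N); springs back when let go.
- key_medium_top (a point): Centre of the top face of the unpressed medium program key, 8 mm proud of the panel. z: out of the panel, against the keys' travel, leaning 15 degrees from vertical to the robot; y along the row to the left. The other keys' tops lie on this y axis: power at y = +92 mm, short +37 mm, long -37 mm, start -98 mm (its middle).
- spent1: Spent capsule of the last batch, standing on the shaker's mat at the start (one or two are there). Shape and size as cap1 with its button home (46 mm tall), but without the white paper band; 50 g. Origin: centre of the collar's underside.
- spent2: A second spent capsule, exactly like spent1 (None if absent).
- waste_bin: Fixed open grey metal waste box behind the marble slab, 120 mm (x) by 150 mm (y) outside, 80 mm high, walls 3 mm. Origin: centre of its underside.
- brush_jar: Glass jar of brushes, 68 mm in diameter, 95 mm high, brushes up to 200 mm. Loose, to be left alone. Origin: centre of its underside.
- pigment_jar: Small closed jar, 42 mm in diameter, 48 mm high. Loose, to be left alone. Origin: centre of its underside.
- test_tile: White ceramic tile with dabs of ochre, 85 x 85 x 8 mm. Loose, to be left alone. Origin: centre of its underside.
Things that resemble listed ones, but are neither listed nor needed, are in the scene too. What is shaped like the cap5 but green or purple is not meant. Leave any red look-alike of the cap3 alone.

How it is judged (in metres and radians):
On the way, in this order (a step that is already met when the one before it is completed fails the run):
1. the spent capsules lie in the waste box (x of spent1 in the frame of waste_bin between -0.056 and 0.056 m and y of spent1 in the frame of waste_bin between -0.071 and 0.071 m and height (world z) of each of spent1, spent2 below 0.075 m and contact force between the fingers and spent1 below 0.1 N and x of spent2 in the frame of waste_bin between -0.056 and 0.056 m and y of spent2 in the frame of waste_bin between -0.071 and 0.071 m and contact force between the fingers and spent2 below 0.1 N), for 0.2 s.
2. every capsule present has its button home and stands released, upright and still on the mat inside the bars (value of joint each of cap1_button, cap2_button, cap3_button, cap4_button, cap5_button above 0.0065 m and x of cap1 in the frame of shaker_mat between -0.055 and 0.055 m and y of cap1 in the frame of shaker_mat between -0.107 and 0.107 m and z of cap1 in the frame of shaker_mat between -0.006 and 0.006 m and angle between each of cap1, cap2, cap3, cap4, cap5's own z axis and vertical below 0.15 rad and linear speed of each of cap1, cap2, cap3, cap4, cap5 below 0.03 m/s and contact force between the fingers and cap1 below 0.1 N and x of cap2 in the frame of shaker_mat between -0.055 and 0.055 m and y of cap2 in the frame of shaker_mat between -0.107 and 0.107 m and z of cap2 in the frame of shaker_mat between -0.006 and 0.006 m and contact force between the fingers and cap2 below 0.1 N and x of cap3 in the frame of shaker_mat between -0.055 and 0.055 m and y of cap3 in the frame of shaker_mat between -0.107 and 0.107 m and z of cap3 in the frame of shaker_mat between -0.006 and 0.006 m and contact force between the fingers and cap3 below 0.1 N and x of cap4 in the frame of shaker_mat between -0.055 and 0.055 m and y of cap4 in the frame of shaker_mat between -0.107 and 0.107 m and z of cap4 in the frame of shaker_mat between -0.006 and 0.006 m and contact force between the fingers and cap4 below 0.1 N and x of cap5 in the frame of shaker_mat between -0.055 and 0.055 m and y of cap5 in the frame of shaker_mat between -0.107 and 0.107 m and z of cap5 in the frame of shaker_mat between -0.006 and 0.006 m and contact force between the fingers and cap5 below 0.1 N), for 0.2 s.
3. the power key is pressed fully (value of joint key_power above 0.0035 m), for 0.06 s.
4. the medium program key is pressed fully (value of joint key_medium above 0.0035 m), for 0.06 s.
5. the start key is pressed fully (value of joint key_start above 0.0035 m), for 0.06 s.
At the end, for the whole second after the job is handed in: The spent capsules are in the waste box. Every other capsule has its button in by over 6.5 of 8 mm and stands upright (0.15 rad), released and still on the mat, its centre within 55 mm (x) and 107 mm (y) of the mat's, its collar within 6 mm of the mat; all keys are up (all of step 1 and all of step 2 and value of joint each of key_power, key_short, key_medium, key_long, key_start below 0.002 m); the robot touches nothing.
It fails at once if a capsule's button is pushed in by the robot anywhere but on the marble slab ((velocity of joint cap1_button above 0.004 m/s and value of joint cap1_button between 0.003 and 0.0065 m and contact force between the fingers and cap1 above 4 N and (x of cap1 in the frame of slab above 0.065 m or x of cap1 in the frame of slab below -0.065 m or y of cap1 in the frame of slab above 0.065 m or y of cap1 in the frame of slab below -0.065 m)) or (velocity of joint cap2_button above 0.004 m/s and value of joint cap2_button between 0.003 and 0.0065 m and contact force between the fingers and cap2 above 4 N and (x of cap2 in the frame of slab above 0.065 m or x of cap2 in the frame of slab below -0.065 m or y of cap2 in the frame of slab above 0.065 m or y of cap2 in the frame of slab below -0.065 m)) or (velocity of joint cap3_button above 0.004 m/s and value of joint cap3_button between 0.003 and 0.0065 m and contact force between the fingers and cap3 above 4 N and (x of cap3 in the frame of slab above 0.065 m or x of cap3 in the frame of slab below -0.065 m or y of cap3 in the frame of slab above 0.065 m or y of cap3 in the frame of slab below -0.065 m)) or (velocity of joint cap4_button above 0.004 m/s and value of joint cap4_button between 0.003 and 0.0065 m and contact force between the fingers and cap4 above 4 N and (x of cap4 in the frame of slab above 0.065 m or x of cap4 in the frame of slab below -0.065 m or y of cap4 in the frame of slab above 0.065 m or y of cap4 in the frame of slab below -0.065 m)) or (velocity of joint cap5_button above 0.004 m/s and value of joint cap5_button between 0.003 and 0.0065 m and contact force between the fingers and cap5 above 4 N and (x of cap5 in the frame of slab above 0.065 m or x of cap5 in the frame of slab below -0.065 m or y of cap5 in the frame of slab above 0.065 m or y of cap5 in the frame of slab below -0.065 m))).
It fails at once if the short or the long program key is pressed (value of joint any of key_short, key_long above 0.0025 m).
It fails at once if two of the keys power, medium and start are down at once (value of joint each of key_power, key_medium above 0.0025 m or value of joint each of key_medium, key_start above 0.0025 m or value of joint each of key_power, key_start above 0.0025 m).
It fails at once if another thing on the bench is shoved more than 4 cm or knocked over (distance of any of brush_jar, pigment_jar, test_tile from where it was at the start of the episode above 0.04 m or angle between any of brush_jar, pigment_jar, test_tile's own z axis and vertical above 0.5 rad).
Of cap1, cap2, cap3, cap4, cap5 only 3 to 5 are there at a start; the rules pass over those that are not, and their reading is None.
Of spent1, spent2 only 1 to 2 are there at a start; the rules pass over those that are not, and their reading is None.
At some moment in a run one of cap1, cap2, cap3, cap4, cap5 may be knocked a few centimetres aside while the robot is not near it.
Once in a run the grip may slacken for a moment while it holds something.
It also fails if it takes over 210 s, if anything falls off the work surface, if the arm or the gripper's body presses on something with over 40 N, if the wrist force passes 120 N, or if a joint passes its speed limit or range.

## Working session

There is one attempt and no reset: what is moved stays moved. The work goes in short steps, Python scripts to look and compute and a shell command to move; the robot and the scene stay as the last step left them, time stands still between calls to the robot, and variables do not carry over. Pictures are saved under pics/ and viewed, about 12 in all and at most 16, crops included, and the job is handed in when it is done.

```bash
ls; mkdir -p pics; cat > h.py <<'E'
import numpy as np, cv2
from rig import env, cams, models
def snap(cam, fn=None, scale=1.5):
    im=cams.get_image(cam)
    if fn: cv2.imwrite('pics/'+fn, cv2.resize(im['color'][:,:,::-1],None,fx=scale,fy=scale))
    return im
def w(im,p): 
    return (im['world_from_camera']@np.r_[p,1])[:3]
def px(im,u,v):
    d=im['depth'][int(v),int(u)]
    return w(im,[(u-im['cx'])/im['fx']*d,-(v-im['cy'])/im['fy']*d,-d])
def pix(im,P):
    c=np.linalg.inv(im['world_from_camera'])@np.r_[P,1]
    return im['cx']-im['fx']*c[0]/c[2], im['cy']+im['fy']*c[1]/c[2]
def go(P):
    s=env.observe(); return s['tool_rot'].__class__ and np.array(s['tool_rot']).T@(np.array(P)-np.array(s['position']))*1000
E
python3 - <<'E'
from h import *
np.set_printoptions(precision=3,suppress=True)
s=env.observe(); print(s)
for c in ('top','side'):
    im=snap(c,c+'0.png'); print(c,im['fx'],im['world_from_camera'])
    for q in ('cap1','spent1','slab','waste_bin','shaker_mat','key_medium_top','brush_jar','pigment_jar','test_tile'):
        for r in models.landmark_of(c,q):
            if r['p']>.25: 
                P=w(im,r['location']); print(q,round(r['p'],2),P,np.round(pix(im,P)))
E
```

```text
pics
{'time_s': 0.0, 'q': array([ 57.392,  21.839,  74.388,  -0.   ,  83.857, -12.336]), 'qvel': array([ 0.018,  0.059, -0.025, -0.016, -0.056,  0.036]), 'joint_efforts': array([  0.   , -44.847, -23.127,  -0.   ,   0.005,  -0.   ]), 'position': array([0.19 , 0.516, 0.231]), 'tool_rot': array([[-0.001,  0.346,  0.938],
       [-0.001,  0.938, -0.346],
       [-1.   , -0.001, -0.   ]]), 'ft_force': array([ 1.325, -0.776, -0.087]), 'wrist_torque': array([-0.063,  0.01 , -0.025]), 'grip_width': 0.0856795880518811}
top 368.82538686684876 [[ 0.007  0.997 -0.082  0.459]
 [-1.     0.008  0.006 -0.027]
 [ 0.007  0.082  0.997  1.207]
 [ 0.     0.     0.     1.   ]]
cap1 0.77 [ 0.437 -0.161  0.009] [292. 233.]
cap1 0.77 [ 0.633 -0.261  0.011] [322. 173.]
cap1 0.75 [ 0.497 -0.395  0.008] [363. 215.]
cap1 0.74 [ 0.385 -0.423  0.009] [373. 250.]
cap1 0.58 [ 0.612 -0.173  0.01 ] [295. 179.]
cap1 0.58 [ 0.617 -0.47   0.005] [385. 179.]
cap1 0.56 [ 0.671 -0.014  0.   ] [247. 162.]
cap1 0.55 [ 0.51  -0.261  0.007] [322. 211.]
cap1 0.44 [0.561 0.253 0.099] [158. 191.]
spent1 0.53 [0.563 0.252 0.095] [
[... 845 characters left out ...]
3 -0.172  0.01 ] [287. 223.]
cap1 0.68 [ 0.635 -0.267  0.007] [303. 242.]
cap1 0.63 [ 0.496 -0.394  0.009] [268. 279.]
cap1 0.58 [ 0.514 -0.26   0.006] [262. 247.]
spent1 0.7 [0.567 0.249 0.1  ] [243. 140.]
spent1 0.64 [ 0.515 -0.262  0.006] [263. 247.]
slab 0.61 [ 0.485 -0.     0.001] [235. 201.]
waste_bin 0.96 [ 0.672 -0.015 -0.003] [290. 197.]
waste_bin 0.45 [ 0.491 -0.393  0.007] [266. 279.]
waste_bin 0.41 [ 0.637 -0.26   0.007] [303. 240.]
shaker_mat 0.79 [0.568 0.277 0.094] [242. 138.]
key_medium_top 0.36 [0.401 0.26  0.06 ] [199. 153.]
brush_jar 0.62 [ 0.728 -0.157 -0.004] [320. 219.]
pigment_jar 0.86 [ 0.637 -0.369 -0.001] [315. 267.]
test_tile 0.76 [ 0.371 -0.312 -0.004] [216. 269.]
```

View pics/top0.png

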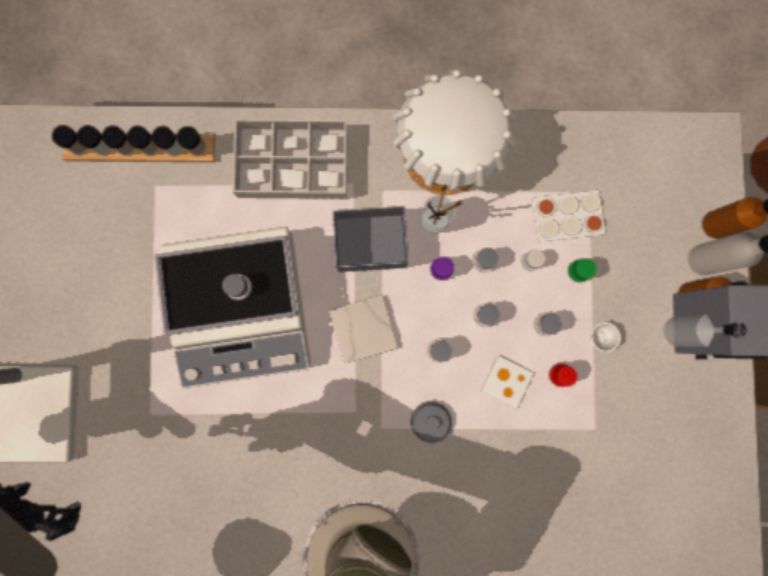

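View pics/side0.png

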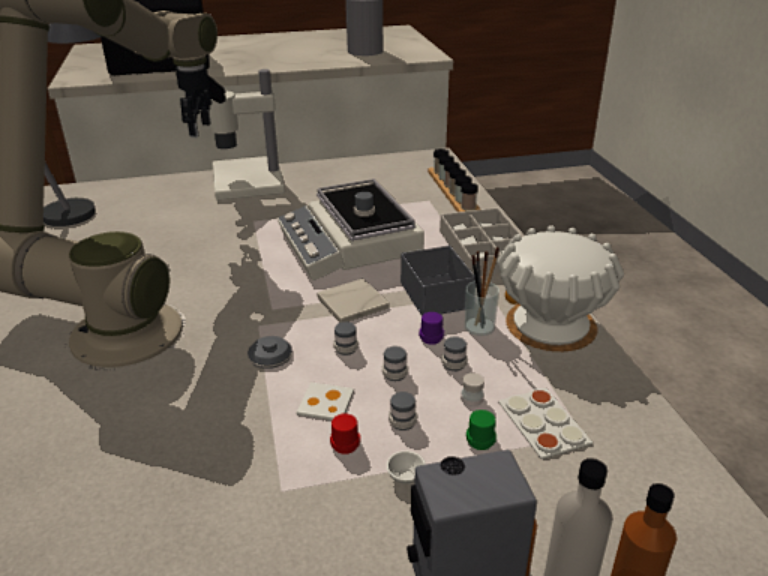

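Pictures 1 and 2 show four fresh banded capsules, at top px (441,350), (487,259), (487,314) and (550,323). There is one spent capsule on the mat at (236,286). The purple (443,268), green (583,270) and red (563,375) pots are decoys. Next I refine with depth.

```bash
python3 - <<'E'
from h import *
np.set_printoptions(precision=4,suppress=True)
def cloud(im):
    v,u=np.mgrid[:384,:512]; d=im['depth']; ok=d>0
    c=np.stack([(u-im['cx'])/im['fx']*d,-(v-im['cy'])/im['fy']*d,-d,d*0+1],-1)[ok]
    return (c@im['world_from_camera'].T)[:,:3]
for c in ('top','side'):
    im=snap(c); P=cloud(im)
    for n,x,y,zt in (('A',.44,-.161,.054),('B',.634,-.264,.054),('C',.512,-.26,.054),('D',.497,-.394,.054),('S',.565,.251,.142),('purple',.612,-.173,.054),('bin',.669,-.015,.08),('slab',.483,0,.015)):
        r={'bin':.11,'slab':.085}.get(n,.035)
        Q=P[(np.hypot(P[:,0]-x,P[:,1]-y)<r)&(abs(P[:,2]-zt)<.006)]
        if len(Q)>3: 
            R=cv2.minAreaRect((Q[:,:2]*1000).astype(np.float32)); print(c,n,len(Q),np.median(Q,0),np.round(R[0]),np.round(R[1]),round(R[2],1))
    Q=P[(abs(P[:,0]-.567)<.11)&(abs(P[:,1]-.275)<.17)&(P[:,2]>.088)&(P[:,2]<.115)]
    R=cv2.minAreaRect((Q[:,:2]*1000).astype(np.float32)); print(c,'plat',len(Q),np.median(Q,0),R)
    # panel plane
    Q=P[(abs(P[:,0]-.40)<.03)&(abs(P[:,1]-.262)<.1)]; A=np.c_[Q[:,:2],np.ones(len(Q))]; k=np.linalg.lstsq(A,Q[:,2],rcond=None)[0]; print('panel',k)
    for q in ('key_power','key_medium','key_start','key_short','key_long'):
        for r in models.boxes_of(c,q)[:5]: print(q,round(r['p'],2),w(im,r['location']))
im=cams.get_image('top'); cv2.imwrite('pics/keys.png',cv2.resize(im['color'][210:265,100:220,::-1],None,fx=6,fy=6,interpolation=cv2.INTER_CUBIC))
E
```

```text
top A 153 [ 0.4353 -0.1599  0.0547] [ 437. -159.] [40. 40.] 0.6
top B 147 [ 0.6332 -0.2581  0.0544] [ 632. -258.] [39. 42.] 89.7
top C 148 [ 0.5136 -0.2604  0.0547] [ 514. -261.] [41. 42.] 73.6
top D 154 [ 0.4958 -0.3909  0.0549] [ 494. -391.] [41. 41.] 0.7
top S 179 [0.5609 0.2496 0.1428] [561. 250.] [41. 41.] 89.9
top purple 145 [ 0.6135 -0.1666  0.0543] [ 612. -167.] [39. 41.] 89.1
top bin 199 [ 0.6783 -0.0177  0.08  ] [671. -12.] [120. 150.] 4.1
top slab 1362 [0.4813 0.0015 0.0158] [482.   2.] [120. 120.] 16.6
top plat 4713 [0.5657 0.2813 0.0973] ((565.816162109375, 274.99322509765625), (164.15548706054688, 269.3622131347656), 9.10348129272461)
panel [ 0.5624  0.104  -0.2031]
key_power 0.28 [0.4204 0.1618 0.061 ]
key_medium 0.23 [ 0.5102 -0.2531  0.0565]
key_start 0.64 [ 0.4978 -0.3875  0.0559]
key_start 0.62 [0.418  0.1631 0.0644]
side A 122 [ 0.438  -0.1682  0.0532] [ 438. -166.] [45. 42.] 79.9
side B 128 [ 0.6337 -0.2656  0.0538] [ 634. -263.] [46. 41.] 62.9
side C 133 [ 0.5148 -0.2698  0.0542] [ 515. -267.] [42. 41.] 41.7
side D 171 [ 0.4958 -0.3996  0.0544] [ 496. -397.] [44. 39.] 74.6
side S 62 [0.5637 0.2404 0.1419] [564. 243.] [41. 45.] 18.1
side purple 109 [ 0.6142 -0.1752  0.0542] [ 615. -173.] [43. 40.] 60.3
side bin 221 [ 0.6702 -0.0241  0.0784] [673. -18.] [124. 158.] 3.6
side slab 778 [ 0.4824 -0.01    0.0154] [484.  -4.] [123. 128.] 16.8
side plat 1504 [0.5646 0.2374 0.0969] ((568.7131958007812, 269.0312805175781), (165.88499450683594, 279.64019775390625), 8.913246154785156)
panel [ 0.8653  0.1292 -0.3362]
key_power 0.45 [ 0.4812 -0.0121  0.0174]
key_start 0.39 [0.4172 0.1582 0.0607]
key_short 0.62 [ 0.7201 -0.1771  0.0762]
```

View pics/keys.png

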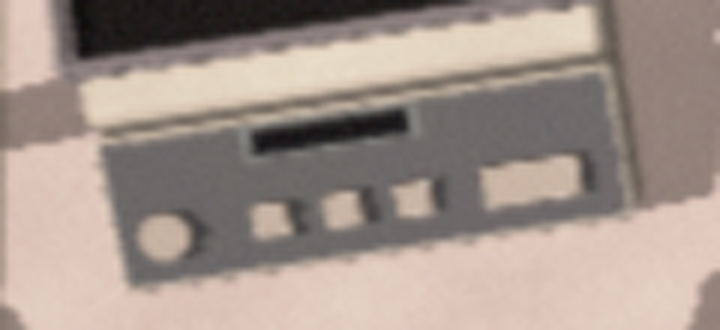

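```bash
python3 -m crank '[0,-123,441,-0.353,0,0, 0,-123,441,-0.353,0,0, 0,-123,441,-0.353,0,0, 0,-123,441,-0.353,0,0, 0,-123,441,-0.353,0,0, 0,-123,441,-0.353,0,0, 0,-123,441,-0.353,0,0, 0,-123,441,-0.353,0,0, 0,-123,441,-0.353,0,0, 0,-123,441,-0.353,0,0]' 0.8 60; python3 -m crank '[0,0,0,0,0,0,0,0,0,0,0,0]'; python3 - <<'E'
from h import *
print(env.observe()['tool_rot'].round(3), go([.562,.248,.111]))
E
```

```text
time_s: 2.48
position: [0.5195, 0.2778, 0.2315]
tool_rot: [[0.0, 0.001, 1.0], [0.0, 1.0, -0.001], [-1.0, 0.0, 0.0]]
ft_force: [0.7, 1.7, 0.3]
grip_width: 0.0684
time_s: 2.65
position: [0.5209, 0.2762, 0.2308]
tool_rot: [[-0.001, 0.004, 1.0], [-0.0, 1.0, -0.004], [-1.0, -0.0, -0.001]]
ft_force: [-1.6, 1.1, 0.2]
grip_width: 0.0681
[[-0.001  0.004  1.   ]
 [-0.     1.    -0.004]
 [-1.    -0.    -0.001]] [119.80049962 -27.98429722  41.28186016]
```

```bash
python3 -m crank '[0,-28,41,0,0,0, 0,-28,41,0,0,0, 40,-28,41,0,0,0, 80,-28,41,0,0,0, 100,-28,41,0,0,0, 120,-28,41,0,0,0, 120,-28,41,0,0,0, 120,-28,41,0,0,0]'; python3 -m crank '[0,0,0,0,0,0,0,0,0,0,0,0,0,0,0,0,0,0,0,0,0,0,0,0,0,0,0,0,0,0,0,0,0,0,0,0]' 0.2 60; python3 -m crank '[-40,0,0,0,0,0,-80,0,0,0,0,0,-100,0,0,0,0,0,-100,0,0,0,0,0]'
```

```text
time_s: 3.32
position: [0.5609, 0.2488, 0.1108]
tool_rot: [[-0.002, 0.003, 1.0], [-0.0, 1.0, -0.003], [-1.0, -0.0, -0.002]]
ft_force: [-0.2, -0.6, 0.9]
grip_width: 0.0683
time_s: 3.82
position: [0.5615, 0.2494, 0.113]
tool_rot: [[0.002, 0.003, 1.0], [0.001, 1.0, -0.003], [-1.0, 0.001, 0.002]]
ft_force: [-1.3, 1.7, 6.5]
grip_width: 0.0425
time_s: 4.15
position: [0.563, 0.2499, 0.2195]
tool_rot: [[0.013, 0.003, 1.0], [0.004, 1.0, -0.003], [-1.0, 0.004, 0.013]]
ft_force: [0.1, -0.1, -1.1]
grip_width: 0.0428
```

```bash
python3 -m crank '[0,-38,15,0,0,0, 0,-76,30,0,0,0, 0,-114,45,0,0,0, 0,-152,60,0,0,0, 0,-190,76,0,0,0, 0,-228,91,0,0,0, 0,-265,106,0,0,0, 0,-265,106,0,0,0,0,-265,106,0,0,0]';  python3 - <<'E'
from h import *
s=env.observe();print(s['grip_width'],s['tool_rot'].round(3), go([.670,-.015,.065]))
E
```

```text
time_s: 4.9
position: [0.6684, -0.0175, 0.2189]
tool_rot: [[0.011, 0.006, 1.0], [0.004, 1.0, -0.006], [-1.0, 0.004, 0.011]]
ft_force: [0.0, 0.4, -0.4]
grip_width: 0.0423
0.04234975655467722 [[ 0.011  0.006  1.   ]
 [ 0.004  1.    -0.006]
 [-1.     0.004  0.011]] [153.88113205   1.90426581  -0.18729845]
```

```bash
python3 -m crank '[40,0,0,0,0,0, 80,0,0,0,0,0, 120,1,0,0,0,0, 150,2,0,0,0,0, 150,2,0,0,0,0,150,2,0,0,0,0]'; python3 -m crank '[0,0,0,0,0,0,0,0,0,0,0,0,0,0,0,0,0,0,0,0,0,0,0,0,0,0,0,0,0,0]' 0.75; python3 -m crank '[-40,0,0,0,0,0,-80,0,0,0,0,0,-110,0,0,0,0,0,-110,0,0,0,0,0]'
python3 - <<'E'
from h import *
im=snap('top'); 
for r in models.landmark_of('top','cap1'):
    if r['p']>.3: print(round(r['p'],2),w(im,r['location']).round(3))
im=snap('side','s1.png')
for r in models.landmark_of('side','cap1')+models.landmark_of('side','spent1'):
    if r['p']>.3: print(round(r['p'],2),w(im,r['location']).round(3))
s=env.observe();print(s['tool_rot'].round(3), go([.438,-.162,.15]))
E
```

```text
time_s: 5.4
position: [0.6696, -0.0137, 0.0686]
tool_rot: [[0.009, 0.005, 1.0], [0.004, 1.0, -0.005], [-1.0, 0.005, 0.009]]
ft_force: [-0.4, 0.1, 0.7]
grip_width: 0.0421
time_s: 5.82
position: [0.6699, -0.0137, 0.0697]
tool_rot: [[0.011, 0.005, 1.0], [0.004, 1.0, -0.005], [-1.0, 0.004, 0.011]]
ft_force: [-0.6, -0.2, -0.9]
grip_width: 0.0641
time_s: 6.15
position: [0.671, -0.0147, 0.1876]
tool_rot: [[0.024, 0.005, 1.0], [0.002, 1.0, -0.005], [-1.0, 0.002, 0.024]]
ft_force: [0.9, -0.1, 0.3]
grip_width: 0.0643
0.76 [ 0.611 -0.172  0.008]
0.62 [ 0.615 -0.472  0.006]
0.58 [ 0.633 -0.259  0.008]
0.53 [ 0.499 -0.394  0.009]
0.48 [ 0.389 -0.42   0.011]
0.45 [ 0.437 -0.162  0.011]
0.45 [ 0.514 -0.259  0.011]
0.96 [ 0.496 -0.394  0.009]
0.95 [ 0.389 -0.43   0.013]
0.91 [ 0.635 -0.263  0.008]
0.89 [ 0.618 -0.468  0.01 ]
0.72 [ 0.438 -0.16   0.006]
0.6 [ 0.514 -0.264  0.004]
0.49 [ 0.614 -0.172  0.006]
0.53 [ 0.676 -0.016  0.006]
[[ 0.008  0.005  1.   ]
 [ 0.005  1.    -0.005]
 [-1.     0.005  0.008]] [  25.56950711 -149.05920764 -229.66403987]
```

View pics/s1.png

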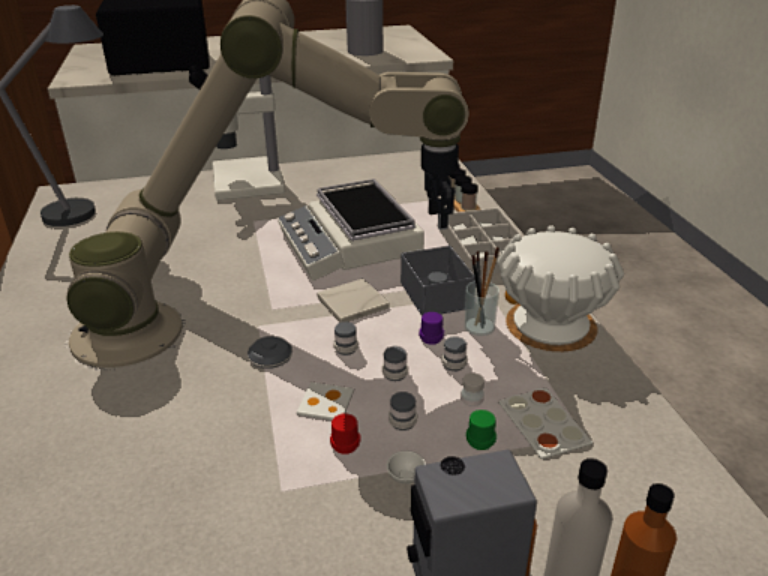

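Picture 4 shows the mat empty and the spent capsule in the waste box at px (437,277). Next is capsule A.

```bash
python3 -m crank '[0,-24,-38,0,0,0, 0,-50,-76,0,0,0, 0,-75,-114,0,0,0, 0,-100,-152,0,0,0, 0,-124,-190,0,0,0, 0,-149,-230,0,0,0, 0,-149,-230,0,0,0, 25,-149,-230,0,0,0, 60,-149,-230,0,0,0, 60,-149,-230,0,0,0]' 0.8;  python3 - <<'E'
from h import *
s=env.observe();print(s['tool_rot'].round(3), go([.438,-.162,.026]))
E
```

```text
time_s: 7.23
position: [0.435, -0.1604, 0.1108]
tool_rot: [[-0.0, 0.006, 1.0], [0.011, 1.0, -0.006], [-1.0, 0.011, -0.001]]
ft_force: [-0.7, 1.0, -1.2]
grip_width: 0.0683
[[-0.     0.006  1.   ]
 [ 0.011  1.    -0.006]
 [-1.     0.011 -0.001]] [84.7468247  -2.48198604  3.06065668]
```

```bash
python3 -m crank '[40,-2,3,0,0,-0.011, 75,-2,3,0,0,-0.011, 85,-2,3,0,0,-0.011, 85,-2,3,0,0,-0.011, 85,-2,3,0,0,-0.011]'; python3 -m crank '[0,0,0,0,0,0,0,0,0,0,0,0,0,0,0,0,0,0,0,0,0,0,0,0,0,0,0,0,0,0,0,0,0,0,0,0]' 0.2 100; python3 -m crank '[-40,0,0,0,0,0,-60,0,0,0,0,0,-60,0,0,0,0,0]';python3 - <<'E'
from h import *
s=env.observe();print(s['tool_rot'].round(3), go([.483,0,.06]))
E
```

```text
time_s: 7.65
position: [0.4383, -0.1615, 0.0262]
tool_rot: [[-0.001, 0.006, 1.0], [0.0, 1.0, -0.006], [-1.0, 0.0, -0.001]]
ft_force: [-0.3, 0.4, -0.4]
grip_width: 0.0683
time_s: 8.15
position: [0.4392, -0.1619, 0.0278]
tool_rot: [[0.002, 0.006, 1.0], [-0.001, 1.0, -0.006], [-1.0, -0.001, 0.002]]
ft_force: [0.1, 0.2, 5.5]
grip_width: 0.0412
time_s: 8.4
position: [0.441, -0.1629, 0.0923]
tool_rot: [[0.009, 0.005, 1.0], [-0.006, 1.0, -0.005], [-1.0, -0.006, 0.009]]
ft_force: [1.2, -0.3, -0.7]
grip_width: 0.0416
[[ 0.009  0.005  1.   ]
 [-0.006  1.    -0.005]
 [-1.    -0.006  0.009]] [ 31.60481013 163.37029391  40.88705414]
```

```bash
python3 -m crank '[0,40,10,0,0,0, 0,80,20,0,0,0, 0,120,30,0,0,0, 0,163,41,0,0,0, 0,163,41,0,0,0, 30,163,41,0,0,0, 30,163,41,0,0,0, 30,163,41,0,0,0]' - 120; python3 -m crank '[6,0,0,0,0,0,12,0,0,0,0,0,16,0,0,0,0,0,20,0,0,0,0,0,22,0,0,0,0,0,24,0,0,0,0,0,26,0,0,0,0,0,28,0,0,0,0,0,30,0,0,0,0,0,31,0,0,0,0,0]'; python3 - <<'E'
from h import *
s=env.observe();print(s['tool_rot'].round(3), go([.483,0,.06]))
E
```

```text
time_s: 9.07
position: [0.4823, -0.0004, 0.0613]
tool_rot: [[0.006, 0.005, 1.0], [-0.006, 1.0, -0.005], [-1.0, -0.006, 0.006]]
ft_force: [1.0, 0.4, -0.2]
grip_width: 0.041
time_s: 9.9
position: [0.483, -0.0011, 0.0351]
tool_rot: [[0.01, 0.005, 1.0], [-0.007, 1.0, -0.005], [-1.0, -0.007, 0.01]]
ft_force: [-21.5, -1.6, 79.9]
grip_width: 0.0407
[[ 0.01   0.005  1.   ]
 [-0.007  1.    -0.005]
 [-1.    -0.007  0.01 ]] [-24.94477383   0.89785598   0.26173216]
```

```bash
python3 -m crank '[-4,0,0,0,0,0,-40,0,0,0,0,0,-80,0,0,0,0,0,-120,20,0,0,0,0,-155,40,10,0,0,0,-155,78,22,0,0,0,-155,115,35,0,0,0,-155,152,48,0,0,0,-155,190,60,0,0,0,-155,190,60,0,0,0]';python3 -m crank '[0,40,12,0,0,0,0,80,25,0,0,0,0,120,38,0,0,0,0,153,48,0,0,0,0,153,48,0,0,0,0,153,48,0,0,0]'; python3 - <<'E'
from h import *
s=env.observe();print(s['tool_rot'].round(3), go([.5915,.3427,.117]))
E
```

```text
time_s: 10.73
position: [0.5433, 0.195, 0.1888]
tool_rot: [[0.011, 0.001, 1.0], [-0.005, 1.0, -0.001], [-1.0, -0.005, 0.011]]
ft_force: [-1.0, -0.2, -0.7]
grip_width: 0.0411
time_s: 11.23
position: [0.5913, 0.3491, 0.1871]
tool_rot: [[0.009, -0.001, 1.0], [-0.006, 1.0, 0.001], [-1.0, -0.006, 0.009]]
ft_force: [-0.4, 0.0, -0.1]
grip_width: 0.0411
[[ 0.009 -0.001  1.   ]
 [-0.006  1.     0.001]
 [-1.    -0.006  0.009]] [70.12070626 -5.96419538 -0.48026595]
```

```bash
python3 -m crank '[40,-6,0,0,0.009,0.006,60,-6,0,0,0.009,0.006,68,-6,0,0,0.009,0.006,71,-6,0,0,0.009,0.006,71,-6,0,0,0.009,0.006]'; python3 -m crank '[0,0,0,0,0,0,0,0,0,0,0,0,0,0,0,0,0,0,0,0,0,0,0,0,0,0,0,0,0,0]' 0.8;python3 -m crank '[-15,0,0,0,0,0,-40,0,0,0,0,0,-75,0,0,0,0,0,-75,0,0,0,0,0]'; python3 - <<'E'
from h import *
im=snap('side','s2.png')
for q in('cap1','spent1'):
  for r in models.landmark_of('side',q):
    if r['p']>.3: print(q,round(r['p'],2),w(im,r['location']).round(3))
s=env.observe();print(s['tool_rot'].round(3), go([.514,-.262,.15]))
E
```

```text
time_s: 11.65
position: [0.5922, 0.3414, 0.117]
tool_rot: [[0.001, 0.0, 1.0], [-0.0, 1.0, -0.0], [-1.0, -0.0, 0.001]]
ft_force: [-0.6, -0.7, -0.5]
grip_width: 0.0406
time_s: 12.07
position: [0.5922, 0.3414, 0.1172]
tool_rot: [[0.001, 0.0, 1.0], [-0.0, 1.0, -0.0], [-1.0, -0.0, 0.001]]
ft_force: [-0.2, 0.9, -0.2]
grip_width: 0.0686
time_s: 12.4
position: [0.5941, 0.3423, 0.1996]
tool_rot: [[0.012, -0.0, 1.0], [0.004, 1.0, 0.0], [-1.0, 0.004, 0.012]]
ft_force: [0.6, 0.5, 0.6]
grip_width: 0.0687
cap1 0.95 [ 0.493 -0.394  0.01 ]
cap1 0.89 [ 0.636 -0.262  0.009]
cap1 0.73 [ 0.386 -0.43   0.016]
cap1 0.68 [0.592 0.34  0.097]
cap1 0.68 [ 0.613 -0.171  0.008]
cap1 0.68 [ 0.616 -0.471  0.014]
cap1 0.63 [ 0.513 -0.26   0.005]
spent1 0.57 [0.401 0.259 0.061]
spent1 0.48 [ 0.671 -0.016  0.008]
[[ 0.001  0.     1.   ]
 [-0.     1.    -0.   ]
 [-1.    -0.     0.001]] [  42.09651199 -603.39414666  -78.05105701]
```

View pics/s2.png

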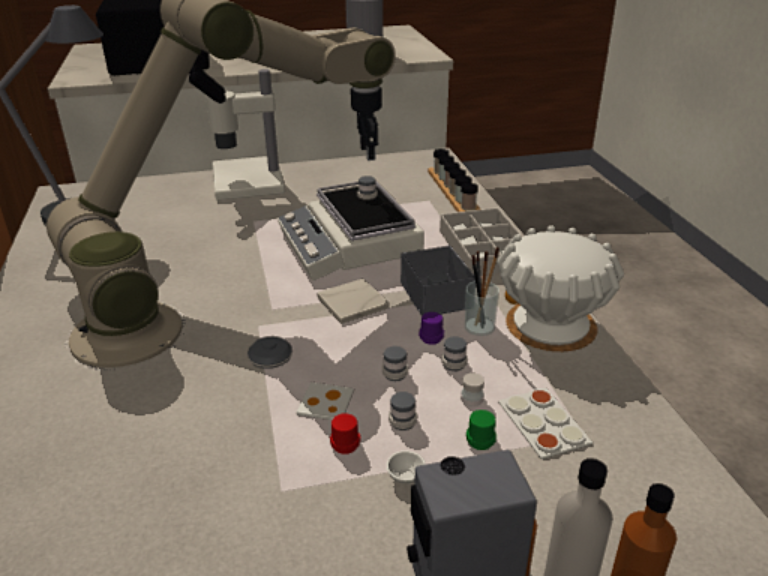

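Picture 5 shows capsule A upright on the mat at px (367,187) and the others unmoved. Next is C.

```bash
python3 -m crank '[0,-40,-6,0,0,0,0,-80,-12,0,0,0,0,-120,-18,0,0,0,0,-160,-24,0,0,0,0,-200,-30,0,0,0,0,-240,-36,0,0,0,0,-280,-42,0,0,0,0,-320,-48,0,0,0,0,-360,-52,0,0,0,0,-360,-52,0,0,0]';python3 -m crank '[0,-40,-5,0,0,0,0,-80,-10,0,0,0,0,-120,-15,0,0,0,0,-160,-19,0,0,0,0,-200,-23,0,0,0,0,-239,-26,0,0,0,30,-239,-26,0,0,0,70,-239,-26,0,0,0,70,-239,-26,0,0,0]'; python3 - <<'E'
from h import *
s=env.observe();print(s['tool_rot'].round(3), go([.514,-.262,.026]))
E
```

```text
time_s: 13.38
position: [0.539, -0.0244, 0.1909]
tool_rot: [[-0.001, 0.006, 1.0], [-0.001, 1.0, -0.006], [-1.0, -0.001, -0.001]]
ft_force: [0.2, 0.5, 0.5]
grip_width: 0.0684
time_s: 14.13
position: [0.5083, -0.2614, 0.1139]
tool_rot: [[-0.012, 0.007, 1.0], [0.008, 1.0, -0.007], [-1.0, 0.008, -0.012]]
ft_force: [-0.5, 0.8, -0.5]
grip_width: 0.068
[[-0.012  0.007  1.   ]
 [ 0.008  1.    -0.007]
 [-1.     0.008 -0.012]] [87.77934581 -1.20800159  6.81890911]
```

```bash
python3 -m crank '[40,-1,6,0,-0.012,-0.008, 78,-1,7,0,-0.012,-0.008, 88,-1,7,0,-0.012,-0.008,88,-1,7,0,-0.012,-0.008,88,-1,7,0,-0.012,-0.008]'; python3 -m crank '[0,0,0,0,0,0,0,0,0,0,0,0,0,0,0,0,0,0,0,0,0,0,0,0,0,0,0,0,0,0,0,0,0,0,0,0]' 0.2 100; python3 -m crank '[-40,0,0,0,0,0,-60,0,0,0,0,0,-60,30,0,0,0,0,-60,60,-4,0,0,0,-60,100,-10,0,0,0,-60,140,-16,0,0,0,-60,180,-20,0,0,0,-60,220,-25,0,0,0,-60,262,-30,0,0,0,-60,262,-30,0,0,0]' - 120;python3 - <<'E'
from h import *
s=env.observe();print(s['tool_rot'].round(3), go([.483,0,.06]))
E
```

```text
time_s: 14.55
position: [0.5147, -0.2616, 0.0266]
tool_rot: [[-0.0, 0.007, 1.0], [-0.0, 1.0, -0.007], [-1.0, -0.0, -0.0]]
ft_force: [1.0, -0.5, -0.2]
grip_width: 0.0687
time_s: 15.05
position: [0.5157, -0.2621, 0.0289]
tool_rot: [[0.003, 0.006, 1.0], [-0.002, 1.0, -0.006], [-1.0, -0.002, 0.003]]
ft_force: [-0.9, 0.8, 7.3]
grip_width: 0.0411
time_s: 15.88
position: [0.4855, 0.0062, 0.0892]
tool_rot: [[0.003, 0.001, 1.0], [-0.001, 1.0, -0.001], [-1.0, -0.001, 0.003]]
ft_force: [-0.7, 0.1, -0.5]
grip_width: 0.0408
[[ 0.003  0.001  1.   ]
 [-0.001  1.    -0.001]
 [-1.    -0.001  0.003]] [29.22358968 -6.13854282 -2.60213445]
```

```bash
python3 -m crank '[20,-6,-2,0,0,0,38,-6,-2,0,0,0,44,-6,-2,0,0,0,46,-6,-2,0,0,0,48,-6,-2,0,0,0,50,-6,-2,0,0,0,52,-6,-2,0,0,0,54,-6,-2,0,0,0,55,-6,-2,0,0,0,56,-6,-2,0,0,0]';  python3 - <<'E'
from h import *
s=env.observe();print(s['tool_rot'].round(3))
E
```

```text
time_s: 16.72
position: [0.4832, 0.0004, 0.0363]
tool_rot: [[0.003, 0.001, 1.0], [-0.001, 1.0, -0.001], [-1.0, -0.001, 0.003]]
ft_force: [-16.6, 4.9, 46.3]
grip_width: 0.041
[[ 0.003  0.001  1.   ]
 [-0.001  1.    -0.001]
 [-1.    -0.001  0.003]]
```

```bash
python3 -m crank '[-4,0,0,0,0,0,-40,0,0,0,0,0,-80,0,0,0,0,0,-120,0,0,0,0,0,-155,20,10,0,0,0,-155,52,30,0,0,0,-155,84,50,0,0,0,-155,116,70,0,0,0,-155,148,90,0,0,0,-155,148,90,0,0,0]';python3 -m crank '[0,33,20,0,0,0,0,66,39,0,0,0,0,66,39,0,0,0,0,66,39,0,0,0]'; python3 - <<'E'
from h import *
s=env.observe();print(s['tool_rot'].round(3), go([.6117,.2143,.118]))
E
```

```text
time_s: 17.55
position: [0.5749, 0.1529, 0.1923]
tool_rot: [[0.005, -0.003, 1.0], [0.001, 1.0, 0.003], [-1.0, 0.001, 0.005]]
ft_force: [-1.2, -0.6, -1.1]
grip_width: 0.0408
time_s: 17.88
position: [0.614, 0.22, 0.1929]
tool_rot: [[0.006, -0.005, 1.0], [0.001, 1.0, 0.005], [-1.0, 0.001, 0.006]]
ft_force: [-0.9, -0.0, -0.5]
grip_width: 0.0409
[[ 0.006 -0.005  1.   ]
 [ 0.001  1.     0.005]
 [-1.     0.001  0.006]] [74.85888182 -5.74570765 -2.76911418]
```

Place, retract, then go straight for B at (0.634, -0.262).

```bash
python3 -m crank '[40,-6,-3,0,0.006,0,62,-6,-3,0,0.006,0,72,-6,-3,0,0.006,0,75,-6,-3,0,0.006,0,75,-6,-3,0,0.006,0]'; python3 -m crank '[0,0,0,0,0,0,0,0,0,0,0,0,0,0,0,0,0,0,0,0,0,0,0,0,0,0,0,0,0,0]' 0.8;python3 -m crank '[-15,0,0,0,0,0,-40,0,0,0,0,0,-80,0,0,0,0,0,-85,0,0,0,0,0,-85,0,0,0,0,0]'; python3 - <<'E'
from h import *
for c in('top','side'):
 im=snap(c)
 for r in models.landmark_of(c,'cap1'):
    if r['p']>.3: print(c,round(r['p'],2),w(im,r['location']).round(3))
s=env.observe();print(s['tool_rot'].round(3), go([.634,-.262,.15]))
E
```

```text
time_s: 18.3
position: [0.6116, 0.2133, 0.1187]
tool_rot: [[0.0, -0.004, 1.0], [0.001, 1.0, 0.004], [-1.0, 0.001, 0.0]]
ft_force: [-0.4, 0.4, -0.6]
grip_width: 0.0409
time_s: 18.72
position: [0.6117, 0.2133, 0.1191]
tool_rot: [[0.001, -0.004, 1.0], [0.001, 1.0, 0.004], [-1.0, 0.001, 0.001]]
ft_force: [0.2, -0.1, 0.5]
grip_width: 0.0685
time_s: 19.13
position: [0.6126, 0.2135, 0.2074]
tool_rot: [[0.007, -0.004, 1.0], [0.002, 1.0, 0.004], [-1.0, 0.002, 0.007]]
ft_force: [0.0, -0.0, -0.1]
grip_width: 0.0685
top 0.77 [ 0.496 -0.396  0.006]
top 0.73 [ 0.614 -0.474  0.006]
top 0.61 [ 0.635 -0.261  0.013]
top 0.6 [ 0.613 -0.168  0.011]
top 0.56 [0.589 0.343 0.099]
top 0.5 [ 0.386 -0.421  0.009]
top 0.44 [0.608 0.216 0.094]
side 0.95 [ 0.389 -0.432  0.013]
side 0.88 [ 0.495 -0.398  0.01 ]
side 0.81 [ 0.636 -0.261  0.008]
side 0.81 [ 0.614 -0.171  0.008]
side 0.8 [ 0.615 -0.468  0.009]
side 0.75 [0.611 0.216 0.096]
side 0.65 [0.59  0.339 0.1  ]
[[-0.002 -0.004  1.   ]
 [ 0.001  1.     0.004]
 [-1.     0.001 -0.002]] [  52.20063327 -475.24530393   21.26287821]
```

```bash
python3 -m crank '[0,-40,-10,0,0,0,0,-80,-20,0,0,0,0,-120,-30,0,0,0,0,-160,-40,0,0,0,0,-200,-50,0,0,0,0,-240,-60,0,0,0,0,-280,-60,0,0,0,0,-320,-60,0,0,0,0,-360,-60,0,0,0,0,-360,-60,0,0,0]';python3 -m crank '[0,-40,0,0,0,0,0,-80,20,0,0,0,0,-116,50,0,0,0,0,-116,81,0,0,0,0,-116,81,0,0,0,40,-116,81,0,0,0,75,-116,81,0,0,0,90,-116,81,0,0,0,90,-116,81,0,0,0]'; python3 - <<'E'
from h import *
s=env.observe();print(s['tool_rot'].round(3), go([.634,-.262,.027]))
E
```

```text
time_s: 20.17
position: [0.5518, -0.1533, 0.2009]
tool_rot: [[-0.004, 0.002, 1.0], [-0.0, 1.0, -0.002], [-1.0, -0.0, -0.004]]
ft_force: [-0.1, -0.6, -0.6]
grip_width: 0.0686
time_s: 20.92
position: [0.6301, -0.268, 0.1048]
tool_rot: [[-0.012, 0.002, 1.0], [0.005, 1.0, -0.002], [-1.0, 0.005, -0.012]]
ft_force: [-0.2, -0.2, 1.1]
grip_width: 0.0684
[[-0.012  0.002  1.   ]
 [ 0.005  1.    -0.002]
 [-1.     0.005 -0.012]] [77.75205549  5.59151352  4.85927495]
```

```bash
python3 -m crank '[20,6,5,0,-0.012,-0.005,50,6,5,0,-0.012,-0.005,70,6,5,0,-0.012,-0.005,78,6,5,0,-0.012,-0.005,78,6,5,0,-0.012,-0.005,78,6,5,0,-0.012,-0.005]'; python3 -m crank '[0,0,0,0,0,0,0,0,0,0,0,0,0,0,0,0,0,0,0,0,0,0,0,0,0,0,0,0,0,0,0,0,0,0,0,0]' 0.2 100; python3 -m crank '[-40,0,0,0,0,0,-80,0,0,0,0,0,-90,20,-20,0,0,0,-90,45,-50,0,0,0,-90,75,-75,0,0,0,-90,105,-100,0,0,0,-90,140,-120,0,0,0,-90,175,-140,0,0,0,-90,214,-151,0,0,0,-90,214,-151,0,0,0]' - 120;python3 - <<'E'
from h import *
s=env.observe();print(s['tool_rot'].round(3), go([.483,0,.06]))
E
```

```text
time_s: 21.42
position: [0.6348, -0.262, 0.0282]
tool_rot: [[0.001, 0.002, 1.0], [-0.001, 1.0, -0.002], [-1.0, -0.001, 0.001]]
ft_force: [-0.1, 0.1, 0.9]
grip_width: 0.0685
time_s: 21.92
position: [0.6357, -0.2625, 0.0305]
tool_rot: [[0.005, 0.002, 1.0], [-0.003, 1.0, -0.002], [-1.0, -0.003, 0.005]]
ft_force: [1.1, -0.6, 5.9]
grip_width: 0.0414
time_s: 22.75
position: [0.4819, -0.0426, 0.1202]
tool_rot: [[0.003, -0.002, 1.0], [-0.001, 1.0, 0.002], [-1.0, -0.001, 0.003]]
ft_force: [-0.1, 0.3, -1.0]
grip_width: 0.041
[[ 0.003 -0.002  1.   ]
 [-0.001  1.     0.002]
 [-1.    -0.001  0.003]] [60.13110056 42.69523308  0.98412526]
```

```bash
python3 -m crank '[0,35,1,0,0,0,20,43,1,0,0,0,50,43,1,0,0,0,60,43,1,0,0,0,60,43,1,0,0,0]'; python3 -m crank '[8,0,0,0,0,0,13,0,0,0,0,0,15,0,0,0,0,0,17,0,0,0,0,0,19,0,0,0,0,0,21,0,0,0,0,0,23,0,0,0,0,0,25,0,0,0,0,0,26,0,0,0,0,0,27,0,0,0,0,0]'; python3 - <<'E'
from h import *
s=env.observe();print(s['tool_rot'].round(3))
E
```

```text
time_s: 23.17
position: [0.4822, 0.0007, 0.0588]
tool_rot: [[0.0, -0.002, 1.0], [-0.0, 1.0, 0.002], [-1.0, -0.0, 0.0]]
ft_force: [-0.9, -0.1, -0.7]
grip_width: 0.0411
time_s: 24.0
position: [0.4828, 0.0005, 0.0377]
tool_rot: [[0.005, -0.002, 1.0], [-0.002, 1.0, 0.002], [-1.0, -0.002, 0.005]]
ft_force: [-24.8, 3.3, 85.6]
grip_width: 0.0408
[[ 0.005 -0.002  1.   ]
 [-0.002  1.     0.002]
 [-1.    -0.002  0.005]]
```

```bash
python3 -m crank '[-4,0,0,0,0,0,-40,0,0,0,0,0,-80,0,0,0,0,0,-120,0,0,0,0,0,-155,15,5,0,0,0,-155,52,16,0,0,0,-155,90,27,0,0,0,-155,128,38,0,0,0,-155,166,49,0,0,0,-155,200,59,0,0,0]';python3 -m crank '[0,0,0,0,0,0,0,0,0,0,0,0]'; python3 - <<'E'
from h import *
s=env.observe();print(s['tool_rot'].round(3), go([.5425,.2033,.120]))
E
```

```text
time_s: 24.83
position: [0.5408, 0.2031, 0.1933]
tool_rot: [[0.007, -0.003, 1.0], [-0.001, 1.0, 0.003], [-1.0, -0.001, 0.007]]
ft_force: [1.1, -0.5, -1.2]
grip_width: 0.0405
time_s: 25.0
position: [0.5408, 0.2046, 0.1935]
tool_rot: [[0.007, -0.005, 1.0], [-0.001, 1.0, 0.005], [-1.0, -0.001, 0.007]]
ft_force: [0.4, -0.5, -0.6]
grip_width: 0.0407
[[ 0.007 -0.005  1.   ]
 [-0.001  1.     0.005]
 [-1.    -0.001  0.007]] [73.52933337 -1.22188418  1.10659016]
```

```bash
python3 -m crank '[40,-1,1,0,0.007,0,60,-1,1,0,0.007,0,70,-1,1,0,0.007,0,74,-1,1,0,0.007,0,74,-1,1,0,0.007,0]'; python3 -m crank '[0,0,0,0,0,0,0,0,0,0,0,0,0,0,0,0,0,0,0,0,0,0,0,0,0,0,0,0,0,0]' 0.8;python3 -m crank '[-15,0,0,0,0,0,-40,0,0,0,0,0,-80,0,0,0,0,0,-85,0,0,0,0,0,-85,0,0,0,0,0]'; python3 - <<'E'
from h import *
for c in('top','side'):
 im=snap(c)
 for r in models.landmark_of(c,'cap1'):
    if r['p']>.3: print(c,round(r['p'],2),w(im,r['location']).round(3))
s=env.observe();print(s['tool_rot'].round(3), go([.495,-.395,.15]))
E
```

```text
time_s: 25.42
position: [0.5425, 0.2026, 0.1202]
tool_rot: [[0.001, -0.004, 1.0], [-0.002, 1.0, 0.004], [-1.0, -0.002, 0.001]]
ft_force: [0.6, 0.2, -0.1]
grip_width: 0.0411
time_s: 25.83
position: [0.5426, 0.2026, 0.1206]
tool_rot: [[0.001, -0.004, 1.0], [-0.001, 1.0, 0.004], [-1.0, -0.001, 0.001]]
ft_force: [0.5, 0.4, 0.3]
grip_width: 0.0681
time_s: 26.25
position: [0.5435, 0.203, 0.2084]
tool_rot: [[0.007, -0.004, 1.0], [-0.0, 1.0, 0.004], [-1.0, -0.001, 0.007]]
ft_force: [-0.2, 0.6, -0.2]
grip_width: 0.0683
top 0.73 [ 0.611 -0.169  0.01 ]
top 0.68 [0.608 0.214 0.098]
top 0.67 [ 0.615 -0.473  0.005]
top 0.62 [0.54  0.203 0.097]
top 0.57 [ 0.384 -0.419  0.01 ]
top 0.53 [ 0.498 -0.395  0.007]
side 0.81 [ 0.386 -0.429  0.013]
side 0.75 [ 0.493 -0.395  0.009]
side 0.7 [ 0.616 -0.471  0.009]
side 0.67 [0.612 0.212 0.093]
side 0.64 [0.593 0.341 0.096]
side 0.6 [0.544 0.199 0.096]
side 0.55 [ 0.614 -0.172  0.006]
side 0.51 [0.401 0.258 0.06 ]
[[-0.002 -0.004  1.   ]
 [-0.002  1.     0.004]
 [-1.    -0.002 -0.002]] [  55.25146331 -597.32735874  -49.33647975]
```

```bash
python3 -m crank '[0,-40,-4,0,0,0,0,-80,-8,0,0,0,0,-120,-12,0,0,0,0,-160,-16,0,0,0,0,-200,-20,0,0,0,0,-240,-24,0,0,0,0,-280,-28,0,0,0,0,-320,-32,0,0,0,0,-360,-34,0,0,0,0,-360,-34,0,0,0]';python3 -m crank '[0,-40,-4,0,0,0,0,-80,-7,0,0,0,0,-120,-10,0,0,0,0,-160,-12,0,0,0,0,-200,-14,0,0,0,0,-236,-15,0,0,0,30,-236,-15,0,0,0,70,-236,-15,0,0,0,85,-236,-15,0,0,0,85,-236,-15,0,0,0]'; python3 - <<'E'
from h import *
s=env.observe();print(s['tool_rot'].round(3), go([.4955,-.395,.027]))
E
```

```text
time_s: 27.28
position: [0.5087, -0.1635, 0.2033]
tool_rot: [[-0.003, 0.002, 1.0], [-0.003, 1.0, -0.002], [-1.0, -0.003, -0.003]]
ft_force: [-0.0, -0.5, -0.8]
grip_width: 0.0679
time_s: 28.12
position: [0.4913, -0.3979, 0.1134]
tool_rot: [[-0.01, 0.002, 1.0], [0.005, 1.0, -0.002], [-1.0, 0.005, -0.01]]
ft_force: [-0.4, 0.6, 0.4]
grip_width: 0.0684
[[-0.01   0.002  1.   ]
 [ 0.005  1.    -0.002]
 [-1.     0.005 -0.01 ]] [86.33690925  2.41042336  5.04084956]
```

```bash
python3 -m crank '[30,2,5,0,-0.01,-0.005,60,2,5,0,-0.01,-0.005,80,2,5,0,-0.01,-0.005,86,2,5,0,-0.01,-0.005,86,2,5,0,-0.01,-0.005,86,2,5,0,-0.01,-0.005]'; python3 -m crank '[0,0,0,0,0,0,0,0,0,0,0,0,0,0,0,0,0,0,0,0,0,0,0,0,0,0,0,0,0,0,0,0,0,0,0,0]' 0.2 100; python3 -m crank '[-40,0,0,0,0,0,-80,0,0,0,0,0,-90,35,0,0,0,0,-90,75,0,0,0,0,-90,115,-2,0,0,0,-90,155,-4,0,0,0,-90,195,-6,0,0,0,-90,235,-8,0,0,0,-90,275,-9,0,0,0,-90,315,-10,0,0,0]' - 120;python3 - <<'E'
from h import *
s=env.observe();print(s['tool_rot'].round(3), go([.483,0,.06]))
E
```

```text
time_s: 28.62
position: [0.4961, -0.3959, 0.0288]
tool_rot: [[0.001, 0.002, 1.0], [-0.001, 1.0, -0.002], [-1.0, -0.001, 0.001]]
ft_force: [-1.1, -0.4, 0.4]
grip_width: 0.068
time_s: 29.12
position: [0.4969, -0.3966, 0.031]
tool_rot: [[0.004, 0.002, 1.0], [-0.004, 1.0, -0.002], [-1.0, -0.004, 0.004]]
ft_force: [-0.3, 0.9, 6.5]
grip_width: 0.0417
time_s: 29.95
position: [0.4869, -0.0795, 0.1207]
tool_rot: [[0.005, 0.002, 1.0], [-0.004, 1.0, -0.002], [-1.0, -0.004, 0.005]]
ft_force: [2.0, 0.3, -0.9]
grip_width: 0.0406
[[ 0.005  0.002  1.   ]
 [-0.004  1.    -0.002]
 [-1.    -0.004  0.005]] [60.31967867 79.81001267 -4.41148153]
```

Offset 0.023, so the button should be home at TCP about 0.038.

```bash
python3 -m crank '[0,38,-3,0,0,0,0,78,-4,0,0,0,20,80,-4,0,0,0,50,80,-4,0,0,0,60,80,-4,0,0,0,60,80,-4,0,0,0]'; python3 -m crank '[8,0,0,0,0,0,13,0,0,0,0,0,15,0,0,0,0,0,17,0,0,0,0,0,19,0,0,0,0,0,21,0,0,0,0,0,23,0,0,0,0,0,24,0,0,0,0,0,25,0,0,0,0,0,26,0,0,0,0,0]'; python3 - <<'E'
from h import *
s=env.observe();print(s['tool_rot'].round(3))
E
```

```text
time_s: 30.45
position: [0.4825, 0.0007, 0.0591]
tool_rot: [[0.003, 0.002, 1.0], [-0.004, 1.0, -0.002], [-1.0, -0.004, 0.003]]
ft_force: [-0.3, 0.2, -0.9]
grip_width: 0.0408
time_s: 31.28
position: [0.4832, 0.0003, 0.0383]
tool_rot: [[0.007, 0.002, 1.0], [-0.005, 1.0, -0.002], [-1.0, -0.005, 0.007]]
ft_force: [-21.0, 2.7, 76.3]
grip_width: 0.0407
[[ 0.007  0.002  1.   ]
 [-0.005  1.    -0.002]
 [-1.    -0.005  0.007]]
```

```bash
python3 -m crank '[-4,0,0,0,0,0,-40,0,0,0,0,0,-80,0,0,0,0,0,-120,0,0,0,0,0,-155,15,2,0,0,0,-155,52,6,0,0,0,-155,90,10,0,0,0,-155,128,15,0,0,0,-155,166,20,0,0,0,-155,166,20,0,0,0]';python3 -m crank '[0,40,5,0,0,0,0,80,10,0,0,0,0,120,15,0,0,0,0,160,19,0,0,0,0,160,19,0,0,0,0,160,19,0,0,0]'; python3 - <<'E'
from h import *
s=env.observe();print(s['tool_rot'].round(3), go([.5223,.3317,.1205]))
E
```

```text
time_s: 32.12
position: [0.5024, 0.1722, 0.1931]
tool_rot: [[0.009, -0.003, 1.0], [-0.003, 1.0, 0.003], [-1.0, -0.003, 0.009]]
ft_force: [-0.3, -0.3, -0.6]
grip_width: 0.041
time_s: 32.62
position: [0.5207, 0.3336, 0.1926]
tool_rot: [[0.009, -0.006, 1.0], [-0.003, 1.0, 0.006], [-1.0, -0.003, 0.009]]
ft_force: [-0.9, 0.2, -0.6]
grip_width: 0.041
[[ 0.009 -0.006  1.   ]
 [-0.003  1.     0.006]
 [-1.    -0.003  0.009]] [72.10588931 -1.72026813  0.92711124]
```

```bash
python3 -m crank '[40,-2,1,0,0.009,0.003,60,-2,1,0,0.009,0.003,69,-2,1,0,0.009,0.003,72,-2,1,0,0.009,0.003,72,-2,1,0,0.009,0.003]'; python3 -m crank '[0,0,0,0,0,0,0,0,0,0,0,0,0,0,0,0,0,0,0,0,0,0,0,0,0,0,0,0,0,0]' 0.8;python3 -m crank '[-15,0,0,0,0,0,-40,0,0,0,0,0,-80,0,0,0,0,0,-85,-40,-20,0,0,0,-85,-75,-60,0,0,0,-85,-75,-100,0,0,0,-85,-75,-140,0,0,0,-85,-75,-170,0,0,0,-85,-75,-170,0,0,0]'; python3 - <<'E'
from h import *
for c in('top','side'):
 im=snap(c,c+'3.png')
 for q in ('cap1','spent1','key_medium_top','shaker_mat'):
  for r in models.landmark_of(c,q):
    if r['p']>.3: print(c,q,round(r['p'],2),w(im,r['location']).round(3))
E
```

```text
time_s: 33.03
position: [0.5229, 0.3307, 0.1212]
tool_rot: [[0.001, -0.005, 1.0], [-0.0, 1.0, 0.005], [-1.0, -0.0, 0.001]]
ft_force: [-0.0, 0.0, 0.0]
grip_width: 0.0408
time_s: 33.45
position: [0.523, 0.3308, 0.1218]
tool_rot: [[0.002, -0.005, 1.0], [0.0, 1.0, 0.005], [-1.0, 0.0, 0.002]]
ft_force: [0.4, 0.1, 0.2]
grip_width: 0.0685
time_s: 34.2
position: [0.3471, 0.2544, 0.2067]
tool_rot: [[-0.001, -0.007, 1.0], [-0.0, 1.0, 0.007], [-1.0, -0.0, -0.001]]
ft_force: [1.3, -0.0, 0.5]
grip_width: 0.0685
top cap1 0.85 [0.523 0.331 0.092]
top cap1 0.78 [0.589 0.344 0.099]
top cap1 0.66 [ 0.611 -0.469  0.006]
top cap1 0.54 [0.609 0.214 0.095]
top cap1 0.52 [ 0.386 -0.421  0.009]
top cap1 0.46 [ 0.614 -0.17   0.011]
top spent1 0.78 [ 0.671 -0.012  0.002]
top spent1 0.57 [ 0.724 -0.154  0.002]
top spent1 0.56 [ 0.363 -0.31   0.005]
top spent1 0.42 [ 0.667 -0.015 -0.001]
top key_medium_top 0.68 [ 0.722 -0.154  0.002]
top key_medium_top 0.58 [0.402 0.264 0.063]
top key_medium_top 0.57 [0.587 0.343 0.101]
top shaker_mat 0.69 [0.565 0.277 0.101]
side cap1 0.96 [ 0.615 -0.471  0.01 ]
side cap1 0.88 [ 0.388 -0.429  0.013]
side cap1 0.78 [ 0.613 -0.174  0.011]
side cap1 0.72 [0.543 0.2   0.095]
side cap1 0.65 [0.613 0.215 0.093]
side cap1 0.6 [0.589 0.344 0.096]
side cap1 0.43 [0.522 0.333 0.094]
side spent1 0.6 [ 0.675 -0.016  0.006]
side spent1 0.35 [0.571 0.275 0.096]
side key_medium_top 0.49 [0.4   0.262 0.058]
side shaker_mat 0.7 [0.567 0.275 0.092]
```

View pics/side3.png

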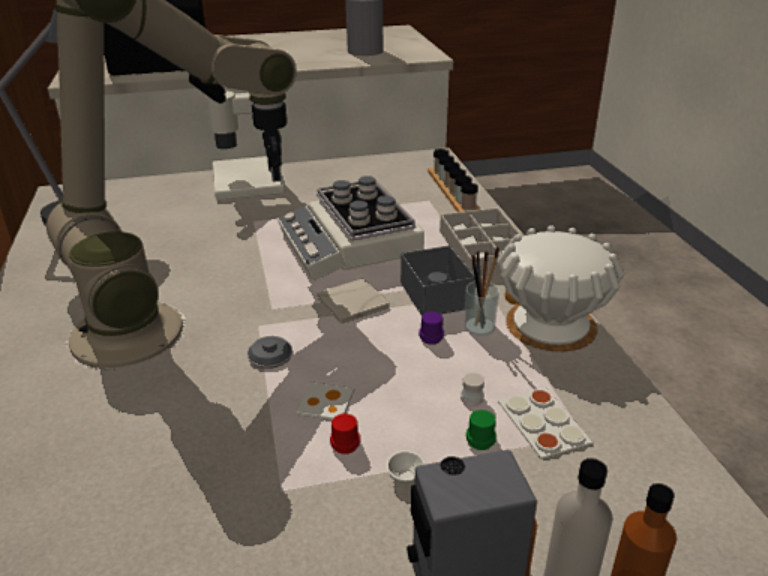

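Picture 6 shows all four capsules upright on the mat (px ~342–388, 185–213) and the spent one in the box at (437,277). Next, the keys.

```bash
cat >> h.py <<'E'
from scipy.spatial.transform import Rotation as Ro
yh=np.array([-.156,.988,0]); xh=np.array([.988,.156,0]); t=np.radians(15)
n=-np.sin(t)*xh+np.cos(t)*np.array([0,0,1]); M=np.array([.400,.2617,.061])
KR=np.c_[-n,yh,np.cross(-n,yh)]
def key(o,h):
    s=env.observe(); R=np.array(s['tool_rot']); print('to',go(M+o*yh+h*n).round(1),'rot',Ro.from_matrix(R.T@KR).as_rotvec().round(4))
E
python3 -c "
from h import *
key(.092,.03)"
```

```text
to [116.3  96.3  24.6] rot [-0.1514 -0.2602  0.02  ]
```

```bash
python3 -m crank '[30,30,0,-0.06,-0.1,0.008, 40,60,10,-0.12,-0.2,0.016, 50,96,25,-0.151,-0.26,0.02, 80,96,25,-0.151,-0.26,0.02, 105,96,25,-0.151,-0.26,0.02, 116,96,25,-0.151,-0.26,0.02, 116,96,25,-0.151,-0.26,0.02, 116,96,25,-0.151,-0.26,0.02]' 0 30; python3 - <<'E'
from h import *
key(.092,.0)
im=snap('top');cv2.imwrite('pics/k4.png',cv2.resize(im['color'][190:290,90:220,::-1],None,fx=6,fy=6,interpolation=cv2.INTER_CUBIC))
E
```

```text
time_s: 35.37
position: [0.3786, 0.3511, 0.0901]
tool_rot: [[0.255, -0.155, 0.954], [0.04, 0.988, 0.15], [-0.966, -0.0, 0.258]]
ft_force: [-0.1, -0.2, 0.7]
grip_width: -0.0
to [30.   0.4 -0.6] rot [-0.0004 -0.001   0.0004]
```

View pics/k4.png

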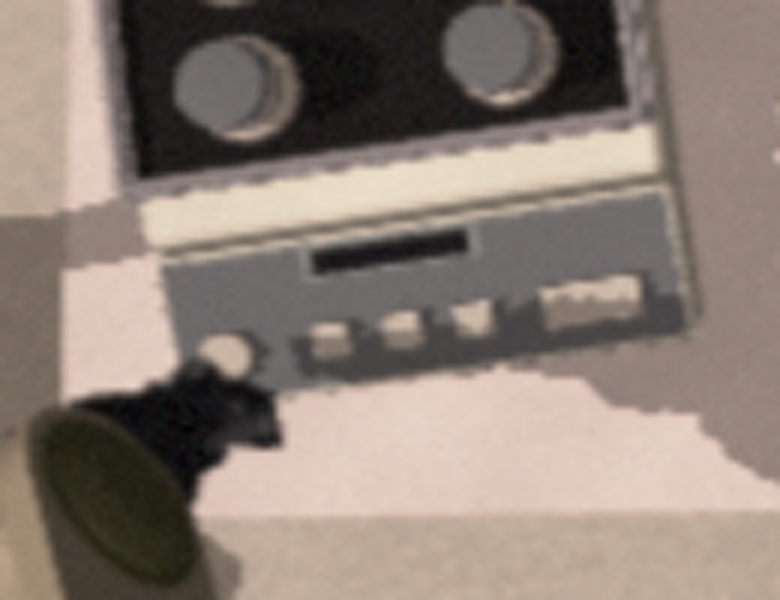

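Picture 7: the tool tip is just in front of the power key at px (228,355), lined up along the row. I check the model against the pixels, then press in steps.

```bash
python3 - <<'E'
from h import *
im=snap('top')
for o in(.092,0,-.098):
    u=np.array(pix(im,M+o*yh)); print((u-[90,190])*6)
E
python3 -m crank '[15,0,0,0,0,0,22,0,0,0,0,0,25,0,0,0,0,0,27,0,0,0,0,0,29,0,0,0,0,0,30,0,0,0,0,0]'
```

```text
[219.51387453 354.18410426]
[398.08564566 327.2026112 ]
[587.69561406 298.5532899 ]
time_s: 35.97
position: [0.3869, 0.3526, 0.0626]
tool_rot: [[0.257, -0.155, 0.954], [0.041, 0.988, 0.15], [-0.965, 0.001, 0.261]]
ft_force: [0.4, -0.0, -0.6]
grip_width: 0.0
```

```bash
python3 -m crank '[2,0,0,0,0,0,4,0,0,0,0,0,5,0,0,0,0,0,5,0,0,0,0,0]'; python3 -m crank '[1,0,0,0,0,0,2,0,0,0,0,0,2,0,0,0,0,0]'
```

```text
time_s: 36.3
position: [0.3884, 0.3529, 0.0578]
tool_rot: [[0.258, -0.155, 0.954], [0.042, 0.988, 0.15], [-0.965, 0.001, 0.261]]
ft_force: [0.1, 0.2, 2.5]
grip_width: 0.0002
time_s: 36.55
position: [0.3889, 0.353, 0.0559]
tool_rot: [[0.258, -0.155, 0.954], [0.042, 0.988, 0.15], [-0.965, 0.001, 0.261]]
ft_force: [-0.5, -0.6, 4.0]
grip_width: 0.0
```

```bash
python3 -m crank '[2,0,0,0,0,0,3,0,0,0,0,0,4,0,0,0,0,0,4,0,0,0,0,0]'; python3 -c "
from h import *
key(.092,.025)"
```

```text
time_s: 36.88
position: [0.3895, 0.3532, 0.0538]
tool_rot: [[0.259, -0.156, 0.953], [0.042, 0.988, 0.15], [-0.965, 0.001, 0.262]]
ft_force: [-12.0, -4.8, 26.1]
grip_width: 0.0
to [-33.    0.   -1.8] rot [-0.0006  0.0037 -0.0012]
```

```bash
python3 -m crank '[-15,0,-1,0,0,0,-33,0,-2,0,0,0,-33,-30,-2,0,0,0,-33,-65,-2,0,0,0,-33,-92,-2,0,0,0,-33,-92,-2,0,0,0,-33,-92,-2,0,0,0]';python3 -c "
from h import *
key(0,0)"
```

```text
time_s: 37.47
position: [0.3937, 0.2597, 0.0849]
tool_rot: [[0.259, -0.153, 0.954], [0.042, 0.988, 0.147], [-0.965, 0.001, 0.262]]
ft_force: [0.3, -0.2, -0.1]
grip_width: -0.0001
to [24.8  1.   0. ] rot [-0.0033  0.0036 -0.0006]
```

```bash
python3 -m crank '[12,0,0,0,0,0,24,0,0,0,0,0,28,0,0,0,0,0,30,0,0,0,0,0,31,0,0,0,0,0,32,0,0,0,0,0,33,0,0,0,0,0,33,0,0,0,0,0]'
```

```text
time_s: 38.13
position: [0.402, 0.2616, 0.0536]
tool_rot: [[0.26, -0.153, 0.953], [0.042, 0.988, 0.147], [-0.965, 0.002, 0.263]]
ft_force: [-4.8, 3.4, 6.2]
grip_width: 0.0002
```

```bash
python3 -m crank '[1.5,0,0,0,0,0,1.5,0,0,0,0,0]'; python3 -m crank '[-15,0,0,0,0,0,-33,0,0,0,0,0,-33,-30,0,0,0,0,-33,-65,0,0,0,0,-33,-99,0,0,0,0,-33,-99,0,0,0,0,-33,-99,0,0,0,0]';python3 -c "
from h import *
key(-.098,0)"
```

```text
time_s: 38.3
position: [0.4021, 0.2617, 0.0534]
tool_rot: [[0.261, -0.154, 0.953], [0.042, 0.988, 0.148], [-0.964, 0.002, 0.264]]
ft_force: [-9.1, -2.8, 18.3]
grip_width: -0.0
time_s: 38.88
position: [0.4092, 0.1611, 0.0853]
tool_rot: [[0.261, -0.15, 0.953], [0.041, 0.989, 0.144], [-0.964, 0.002, 0.265]]
ft_force: [-0.3, 0.6, 0.2]
grip_width: -0.0003
to [25.2  2.8 -0.1] rot [-0.0061  0.0059 -0.0002]
```

Medium hit its stop (18 N). Next is start, then retract well clear.

```bash
python3 -m crank '[12,1,0,0,0,0,24,1,0,0,0,0,28,1,0,0,0,0,30,1,0,0,0,0,32,1,0,0,0,0,34,1,0,0,0,0,35,1,0,0,0,0,35,1,0,0,0,0]'
```

```text
time_s: 39.55
position: [0.4174, 0.1642, 0.0532]
tool_rot: [[0.263, -0.151, 0.953], [0.042, 0.988, 0.145], [-0.964, 0.002, 0.266]]
ft_force: [-13.5, 0.2, 29.9]
grip_width: -0.0
```

```bash
python3 -m crank '[-20,0,0,0,0,0,-50,0,0,0,0,0,-90,0,0,0,0,0,-130,0,0,0,0,0,-130,0,0,0,0,0,-130,0,0,0,0,0]'; python3 - <<'E'
from h import *
for c in('top','side'):
 im=snap(c,c+'5.png')
 for q in ('cap1','spent1','brush_jar','pigment_jar','test_tile'):
  for r in models.landmark_of(c,q):
    if r['p']>.4: print(c,q,round(r['p'],2),w(im,r['location']).round(3))
E
```

```text
time_s: 40.05
position: [0.3836, 0.159, 0.1808]
tool_rot: [[0.268, -0.152, 0.951], [0.043, 0.988, 0.146], [-0.962, 0.002, 0.272]]
ft_force: [-0.2, 0.8, -0.6]
grip_width: -0.0003
top cap1 0.77 [ 0.389 -0.421  0.007]
top cap1 0.75 [0.522 0.331 0.096]
top cap1 0.69 [0.542 0.204 0.095]
top cap1 0.63 [0.608 0.215 0.094]
top cap1 0.62 [ 0.614 -0.471  0.006]
top cap1 0.55 [ 0.612 -0.169  0.009]
top cap1 0.53 [0.588 0.343 0.1  ]
top spent1 0.55 [ 0.674 -0.012  0.004]
top brush_jar 0.77 [ 0.72  -0.154  0.003]
top pigment_jar 0.6 [ 0.634 -0.367  0.003]
top test_tile 0.58 [ 0.366 -0.313  0.002]
side cap1 0.88 [ 0.616 -0.47   0.008]
side cap1 0.69 [0.612 0.214 0.092]
side cap1 0.65 [ 0.611 -0.173  0.009]
side cap1 0.58 [ 0.388 -0.431  0.012]
side cap1 0.56 [0.523 0.33  0.094]
side cap1 0.56 [0.591 0.344 0.095]
side cap1 0.55 [0.543 0.201 0.095]
side spent1 0.67 [ 0.676 -0.013  0.009]
side brush_jar 0.6 [ 0.728 -0.158 -0.   ]
side pigment_jar 0.59 [ 0.633 -0.368 -0.002]
side test_tile 0.85 [ 0.371 -0.312  0.001]
```

View pics/side5.png

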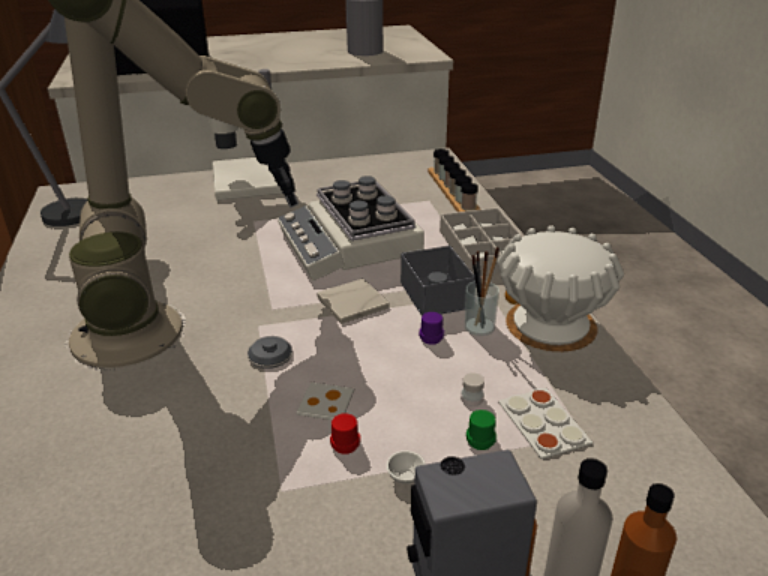

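Picture 8 shows the four capsules standing on the mat, the spent one in the box at (437,277), the other things in place and the tool clear. I hand in the job.

```bash
python3 -c "
from rig import env
print(env.close_job())"
```

```text
the job is handed in; nothing more can be done
None
```

The job is handed in after about 40 s of robot time. The hand-in gives no verdict, so the result rests on my own checks.

**What I did:** I put the one spent capsule in the waste box. I pushed the buttons of all four fresh capsules home on the slab and stood the capsules on the mat, then pressed power, medium and start in that order, one at a time.

**Last checks:**
- **Capsules:** both cameras put all four capsules upright and released on the mat, with collars at z 0.092–0.100 m (expected 0.096 m). The spent capsule is in the box at about (0.675, -0.013).
- **Buttons:** the push ended against a hard stop at the expected height for each capsule, at 46–86 N.
- **Keys:** power, medium and start reached their stops at about 26, 18 and 30 N, with full travel expected at 5 N.
- **Other things:** the brush jar, pigment jar, tile and coloured look-alikes have not moved measurably.

**What disagreed or stayed unread:**
- The two cameras' depth readings differed by about 5 mm in y, so I used the averages.
- The key tops were about 3 mm lower than measured; I pressed until the force showed the stop.
- I could not read the button or key joint values directly, including whether the keys had sprung back up.

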